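# Hold the loose drawer front for the colleague with the screws

### The arm

A 6-joint arm with a two-finger parallel gripper is mounted at the origin on the work surface. World frame = base frame: x ahead of the robot, y to its left, z up, the work surface at z = 0. Lengths are in m, angles in degrees, forces in N, time in s.
With the tool pointing down it reaches from about 0.3 to 0.75 m from the base axis. Payload 8.5 kg.
Tool frame: the origin (TCP) lies on the centre line of the jaws, within the pads' length; the fingertips stand 17 mm ahead of it and the grasp point (between the pads) lies 2 mm behind it; z points along the fingers, y is the line along which they close (so a half turn about z gives the same grasp; the last joint's range is limited). The gripper opens to 85 mm and grips with 20 to 120 N. Pads are 22 mm wide; open, the fingers measure 114 mm over their backs; the gripper's body (76 mm by 85 mm) begins 54 mm behind the grasp point. The pads swing forward as they close: fully open they stand 13 mm farther back than shut.
Start: joints at [51.893, 21.807, 74.336, -0, 83.858, -12.336], TCP at [0.239, 0.495, 0.248] pointing down, gripper open.
Joint ranges: [-178.18, 178.18], [-50.72, 133.34], [12.68, 142.11], [-81.47, 261.47], [9.98, 163.14], [-165.26, 165.26]. Speed limits (degrees/s): [136.94, 136.94, 180, 180, 180, 180].

### API

Orientations are given as a 3x3 rotation matrix whose columns are the frame's x, y, z axes.
In Python, from rig import env gives the robot as it stands.
- The arm moves only by the shell command python3 -m handwheel 'ROWS' [OPENING] [FORCE]. ROWS is JSON, a list that holds one entry, the list of rows, each a list of 4 numbers: the shift along the tool's x, y, z in m, then the turn about the tool's z in rad. In form: [[[x, y, z, roll], ...]]. A call has 1 to 5 rows; each row shifts and turns the commanded pose from where the row before left it, along the tool's axes as they then stand; what a row does not reach is not made up. A row lasts 1/12 s, in which the tool goes at most 41.7 mm and 7.16 degrees, less where a joint would pass 70% of its speed; a pose out of reach is approached as far as the arm can. A call is refused whole if a number of a shift passes 0.0417 or a number of a turn 0.125, either way. A call with a gripper value outside its range is refused whole. OPENING is the opening in per cent of the stroke, from 0 (shut) to 100 (fully open), set as the call begins (- or left out, the last holds). The fingers move at their own pace and stop on an object; FORCE is the grip in N (left out, the last holds). Time passes only in rows, so rows that do not move let the fingers close. It gives the time, the measured TCP pose, the force and the opening at its end, in the units of the state.
- env.observe(): the state, without advancing time (a new reading comes with each control period).
- env.get_image(name): name is "scene" or "side" or "wrist"; returns (picture, depth): 480x640x3 uint8, red, green, blue; 480x640 float32, m along the optical axis (not along the pixel's ray), 0 where there is no reading.
- env.camera_params(name): a dict with "K" (3x3 intrinsics, pixels), "rvec" (rotation vector, rad) and "tvec" (3), from world to camera coordinates, as OpenCV has them. Camera axes: x right, y down, z forward; pixel columns grow to the right and rows downward; lengths in m; the calibration is good to about 2 mm. A picture is of the moment at which its call begins: read the wrist's pose just before it. camera_params takes no time and is no camera call; for the wrist camera it gives the pose at the moment of the call.
- env.close_job(): hands the job in, once; it reports no verdict.
The state is a dict: "time_s": time; "q": joint angles; "qvel": joint speeds; "joint_efforts": joint torques, N m; "position": TCP position; "tool_rot": TCP orientation; "ft_force": force on the tool from outside, world axes, zero at the start; "wrist_torque": the same for the moment, N m; "grip_width": finger opening in m.
Only numpy, scipy, OpenCV 4.12 (cv2) and the standard library are available. Lean on these libraries where they do the work, as an engineer would, in place of code of your own. Each camera call takes 0.05 s, during which the arm holds its last target. There are 200 camera calls.

### The job

Take the wider drawer front out of the notched rack, stand it on the plywood board across the open end of the clamped drawer box, knobs outward and centred, and press it square against the box with a steady push of about 10 N (5 to 16 N will do; never over 30 N), so that a colleague can screw it on from inside. Keep the push steady for two seconds and finish while still gripping and pressing: do not let go. Leave the narrower front and the other things lying about where they are.

Things in the scene. Friction and masses are not known exactly. Their poses are not given: they have to be found in the camera images.
- wide_front: The wanted wooden drawer front: upright panel 250 mm wide (y), 16 thick (x), 95 tall (z), 0.18 to 0.34 kg. Origin: middle of its underside. Outer face (-x) has two round knobs, 26 mm across, 26 mm out, 72 mm either side of the middle, 47 mm up; between them both faces are flat. Starts on its long edge in an outer slot of the rack, knobs towards the robot. Grip the middle of its top edge.
- wide_front_back_l (a point): Point on the back face of the wide front, 107 mm to its left (+y) of the middle and 45 mm above its lower edge: comes against the end of the left drawer side.
- wide_front_back_r (a point): The same at 107 mm to its right (-y): comes against the end of the right drawer side.
- drawer: Immovable wooden drawer box without front: 226 mm wide (y), 240 deep (x), sides 80 tall and 12 thick, open at top and front. Origin: middle of the open end at the underside, which lies on the board; x into the box, y left, z up. The front is right with its origin at (-8, 0, 0) mm here, axes parallel: 12 mm past each side, 15 mm above them.
- board: Plywood board 410 x 280 mm, 15 mm thick, fixed to the bench under the box; its top (15 mm up) reaches 70 mm out before the open end. Origin on the bench under the middle of the open end, axes as the box's. At its far end a fence and two F-clamps, up to 125 mm above the bench, hold the back of the box; they reach no more than 50 mm over it.
- rack: Fixed notched wooden rack 190 mm long (its x), 86 mm wide (its y), 38 mm high, with three slots across it at x = -60, 0 and +60 mm, each 18 mm wide with its floor 12 mm above the bench. Origin at the middle of its underside.
- narrow_front: A similar drawer front of another drawer, 170 mm wide, 72 mm tall, 16 mm thick, two knobs, in the other outer slot of the rack. Not wanted. Origin at the middle of its underside.
- spray_bottle: Standing trigger spray bottle, 68 mm across, 198 mm tall, to the right of the board. Origin at the middle of its underside. Leave alone.
- screwdriver: Screwdriver, 200 mm long, lying on the bench beyond the rack. Origin under its middle, handle to -x. Leave alone.
- tape_roll: Roll of tape lying flat, 96 mm across, 48 mm tall, to the left of the rack. Origin at the middle of its underside. Leave alone.
- screw_tray: Small open tray of screws, 95 x 65 x 24 mm, near the robot to the right of the board. Origin at the middle of its underside. Leave alone.
- bracket_gap (a point): Middle of the box's open end, 48 mm above its underside. Steel corner brackets inside the side ends (flush, for the screws) leave 150 mm free between them, so that a finger may reach in behind the front. The plywood bottom is 10 to 15 mm above the underside. The box is rigid: once touching, only the arm gives (some 5 to 10 N per mm).

How it is judged (in metres and radians):
On the way, in this order (a step that is already met when the one before it is completed fails the run):
1. the wide front is lifted out of the rack in the fingers (z of wide_front in the frame of rack above 0.045 m and contact force between the fingers and wide_front above 3 N and contact force between rack and wide_front below 0.1 N), for 0.2 s.
2. pressed steadily against the box with 5 to 16 N for two seconds (contact force between wide_front and drawer between 5 and 16 N and contact force between the fingers and wide_front above 3 N), for 1.8 s.
At the end, for the whole second after the job is handed in: The wide front is gripped and pressed against the drawer box with 5 to 16 N, knobs outward, back face within 2.5 mm of both side ends, centred within 5 mm, lower edge within 4 mm of the board, upright within 3 degrees, and still (all of step 2 and x of wide_front_back_l in the frame of drawer between -0.0025 and 0.0025 m and x of wide_front_back_r in the frame of drawer between -0.0025 and 0.0025 m and x of wide_front in the frame of drawer below -0.004 m and y of wide_front in the frame of drawer between -0.005 and 0.005 m and z of wide_front in the frame of drawer between -0.003 and 0.004 m and angle between wide_front's own z axis and vertical below 0.05 rad and linear speed of wide_front below 0.01 m/s); the arm keeps its last pose, push and grip.
It fails at once if the front is banged or forced against the box (over 30 N) (contact force between wide_front and drawer above 30 N).
It fails at once if the narrower front is disturbed (distance of narrow_front from where it was at the start of the episode above 0.015 m).
It fails at once if the spray bottle, screwdriver, tape roll or screw tray is disturbed (distance of any of spray_bottle, screwdriver, tape_roll, screw_tray from where it was at the start of the episode above 0.02 m).
It also fails if it takes over 51 s, if anything falls off the work surface, if the arm or the gripper's body presses on something with over 40 N, if the wrist force passes 120 N, or if a joint passes its speed limit or range.

## Working session

There is one attempt and no reset: what is moved stays moved. The work goes in short steps, Python scripts to look and compute and a shell command to move; the robot and the scene stay as the last step left them, time stands still between calls to the robot, and variables do not carry over. Pictures are saved under pics/ and viewed, on a budget of 10 in all, crops included, one or two more only if the job needs it, and the job is handed in when it is done.

```bash
ls; mkdir -p pics
cat > h.py <<'E'
from rig import env
import numpy as np, cv2
def snap(n,f):
    p=env.camera_params(n); im,d=env.get_image(n)
    cv2.imwrite(f'pics/{f}.png',im[:,:,::-1]); np.savez(f'pics/{f}.npz',d=d,K=p['K'],r=p['rvec'],t=p['tvec'],im=im)
def cloud(f):
    z=np.load(f'pics/{f}.npz'); d=z['d'];K=z['K'];v,u=np.mgrid[:480,:640]
    c=np.stack([(u-K[0,2])/K[0,0]*d,(v-K[1,2])/K[1,1]*d,d],-1)
    R=cv2.Rodrigues(z['r'])[0]
    w=(c-z['t'].reshape(3))@R; w[d==0]=np.nan
    return w,z['im']
E
python3 - <<'E'
from h import *
snap('scene','s1');snap('side','d1')
s=env.observe();print(s)
E
```

```text
pics
{'time_s': 0.1, 'q': array([ 5.18917221e+01,  2.18378370e+01,  7.43774057e+01,  6.20509135e-04,
        8.38569185e+01, -1.23351478e+01]), 'qvel': array([-0.02303818,  0.03795469, -0.11164   ,  0.14273122, -0.03506102,
       -0.15138215]), 'joint_efforts': array([ 2.91518729e-03, -4.49214363e+01, -2.31660247e+01, -1.74772722e-04,
        3.60232698e-03,  1.29720920e-04]), 'position': array([0.23899914, 0.49511187, 0.24778456]), 'tool_rot': array([[-9.00522165e-01,  4.34809399e-01, -7.85742006e-04],
       [ 4.34810019e-01,  9.00521670e-01, -9.84348279e-04],
       [ 2.79573820e-04, -1.22807594e-03, -9.99999207e-01]]), 'ft_force': array([-0.28606085,  0.56622505, -0.26466781]), 'wrist_torque': array([0.01382452, 0.04111003, 0.02146015]), 'grip_width': 0.08540969512456754}
```

View pics/s1.png

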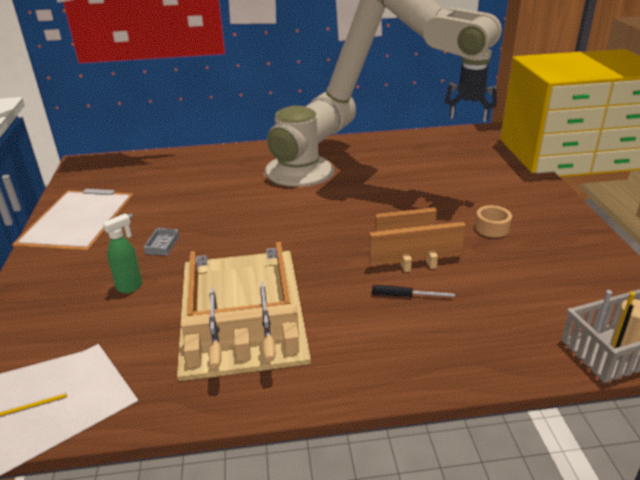

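View pics/d1.png

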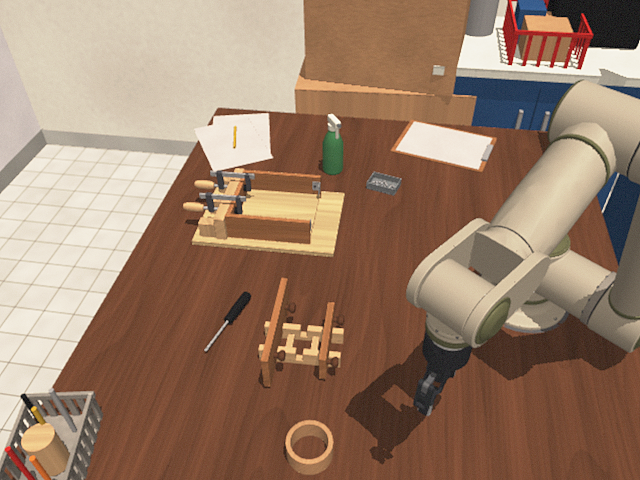

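The scene view shows the wide front in the far slot (370–465, 225–265) with its knobs towards the robot. The narrow front is in the near slot, and the box's open end faces the robot. Next I measure both from depth.

Run:
```python
from h import *
for f in('s1','d1'):
    w,im=cloud(f)
    def reg(n,u0,u1,v0,v1,z0,z1):
        p=w[v0:v1,u0:u1].reshape(-1,3); p=p[np.isfinite(p[:,0])]; p=p[(p[:,2]>z0)&(p[:,2]<z1)]
        if len(p)<5: print(f,n,len(p));return p
        c,s,a=cv2.minAreaRect(p[:,:2].astype(np.float32)); 
        l=cv2.fitLine(p[:,:2].astype(np.float32),cv2.DIST_HUBER,0,.01,.01).ravel()
        print(f,n,len(p),'rect',np.round(c,4),np.round(s,4),round(a,2),'line',np.round(l,4),'lineang',round(np.degrees(np.arctan2(l[1],l[0])),2),'zmax',p[:,2].max().round(4)); return p
    if f=='s1':
        reg('wide',360,475,205,280,.092,.12)
        reg('wideface',360,475,205,280,.045,.10)
        reg('sideL',270,292,240,310,.085,.105)
        reg('sideR',186,203,240,310,.085,.105)
        reg('board',180,310,245,375,.01,.02)
        reg('botttle',100,145,210,300,.03,.25)
        reg('tape',470,515,200,240,.03,.06)
    else:
        reg('wide',255,295,270,390,.092,.12)
        reg('wideface',255,295,270,390,.045,.10)
        reg('narrow',315,340,295,385,.07,.09)
        reg('sideL',225,315,205,250,.085,.105)
        reg('sideR',250,325,165,200,.085,.105)
        reg('board',190,350,180,255,.01,.02)
```

```text
s1 wide 773 rect [0.5948 0.2553] [0.0285 0.2512] 1.41 line [ 0.0251 -0.9997  0.5978  0.237 ] lineang -88.56 zmax 0.1123
s1 wideface 2530 rect [0.5335 0.2523] [0.1492 0.252 ] 2.56 line [ 0.1909 -0.9816  0.5737  0.285 ] lineang -79.0 zmax 0.0999
s1 sideL 505 rect [ 0.7052 -0.1067] [0.0465 0.2594] 85.58 line [ 0.9997 -0.0224  0.7216 -0.104 ] lineang -1.28 zmax 0.0995
s1 sideR 345 rect [ 0.6929 -0.3148] [0.2276 0.013 ] 1.3 line [ 0.9998  0.0199  0.7015 -0.3141] lineang 1.14 zmax 0.1
s1 board 3749 rect [ 0.7122 -0.2078] [0.42   0.2803] 1.3 line [ 1.     -0.004   0.7659 -0.1961] lineang -0.23 zmax 0.02
s1 botttle 1684 rect [ 0.578 -0.479] [0.0512 0.083 ] 30.02 line [ 0.5505 -0.8348  0.5842 -0.4851] lineang -56.6 zmax 0.2002
s1 tape 496 rect [0.4685 0.5139] [0.0939 0.1027] 67.48 line [ 0.902  -0.4318  0.4719  0.5129] lineang -25.58 zmax 0.0549
d1 wide 722 rect [0.591  0.2566] [0.0174 0.2521] 1.89 line [ 0.0348 -0.9994  0.5895  0.2685] lineang -88.01 zmax 0.1135
d1 wideface 688 rect [0.5907 0.2582] [0.0675 0.2502] 2.2 line [ 0.0258 -0.9997  0.5824  0.2884] lineang -88.52 zmax 0.1
d1 narrow 462 rect [0.4711 0.2573] [0.0166 0.1711] 2.12 line [ 0.034  -0.9994  0.4702  0.2662] lineang -88.05 zmax 0.0898
d1 sideL 529 rect [ 0.7001 -0.12  ] [0.2499 0.0641] 0.89 line [ 0.9999  0.0125  0.6702 -0.0989] lineang 0.72 zmax 0.1012
d1 sideR 347 rect [ 0.6869 -0.3115] [0.2122 0.0679] 14.05 line [ 0.9998  0.0222  0.6461 -0.3119] lineang 1.27 zmax 0.1042
d1 board 2530 rect [ 0.7127 -0.2051] [0.4121 0.289 ] 1.47 line [ 0.9389  0.3441  0.6335 -0.1356] lineang 20.13 zmax 0.02
```

```bash
python3 -m handwheel '[[[0,0,0,0.121],[0,0,0,0.121],[0,0,0,0.121],[0,0,0,0.121],[0,0,0,0.121]]]' 
python3 -m handwheel '[[[0,0,0,0.121],[0,0,0,0.121],[0,0,0,0.121],[0,0,0,0.121]]]' 
python3 -m handwheel '[[[-0.02,0.029,0,0],[-0.02,0.029,0,0],[-0.02,0.029,0,0],[-0.02,0.029,0,0],[-0.02,0.029,0,0]]]'
python3 -m handwheel '[[[-0.02,0.029,0,0],[-0.02,0.029,0,0],[-0.02,0.029,0,0],[-0.02,0.029,0,0],[-0.02,0.029,0,0]]]'
python3 -m handwheel '[[[-0.02,0.027,0,0],[-0.02,0.027,0,0],[0,0,0,0],[0,0,0,0]]]'
python3 - <<'E'
from h import *
snap('wrist','w1'); s=env.observe(); print(s['q'],s['position'],s['tool_rot'])
E
```

```text
time_s: 0.52
position: [0.239, 0.4951, 0.2479]
tool_rot: [[-0.488, 0.873, -0.001], [0.873, 0.488, -0.001], [-0.0, -0.001, -1.0]]
ft_force: [0.4, 0.1, -0.0]
grip_width: 0.0855
time_s: 0.85
position: [0.239, 0.4952, 0.2479]
tool_rot: [[-0.026, 1.0, -0.001], [1.0, 0.026, -0.001], [-0.001, -0.001, -1.0]]
ft_force: [-0.5, -0.8, 0.8]
grip_width: 0.0853
time_s: 1.27
position: [0.3883, 0.3988, 0.248]
tool_rot: [[-0.032, 0.999, -0.001], [0.999, 0.032, -0.0], [-0.0, -0.001, -1.0]]
ft_force: [0.4, 0.6, -0.4]
grip_width: 0.0854
time_s: 1.68
position: [0.5366, 0.3034, 0.2479]
tool_rot: [[-0.032, 0.999, -0.001], [0.999, 0.032, -0.0], [-0.0, -0.001, -1.0]]
ft_force: [-0.4, -0.4, 0.4]
grip_width: 0.0854
time_s: 2.02
position: [0.5916, 0.2651, 0.2471]
tool_rot: [[-0.03, 1.0, -0.002], [1.0, 0.03, -0.0], [-0.0, -0.002, -1.0]]
ft_force: [-0.3, -0.0, -0.5]
grip_width: 0.0857
[1.38021906e+01 3.20433781e+01 5.70240672e+01 1.48288916e-02
 9.10153718e+01 1.20164825e+01] [0.59060517 0.26614824 0.24759434] [[-3.11658723e-02  9.99513152e-01 -1.46542888e-03]
 [ 9.99514225e-01  3.11657686e-02 -9.35367460e-05]
 [-4.78199904e-05 -1.46763217e-03 -9.99998922e-01]]
```

View pics/w1.png

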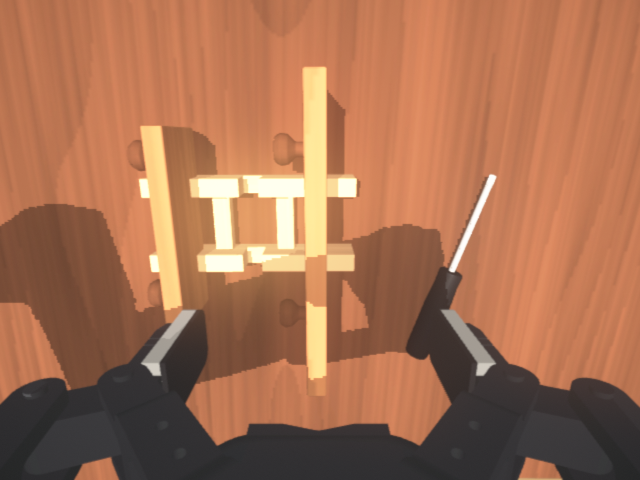

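The wrist view shows the wide front's top edge running from (315,68) to about (317,378) between the open fingers, with the knobs on the robot side. The screwdriver is clear at right.

Run:
```python
from h import *
w,im=cloud('w1')
p=w[50:410,280:350].reshape(-1,3);p=p[np.isfinite(p[:,0])];p=p[(p[:,2]>.095)&(p[:,2]<.125)]
print(len(p),np.median(p[:,2]),cv2.minAreaRect(p[:,:2].astype(np.float32)),np.percentile(p,[1,50,99],axis=0))
l=cv2.fitLine(p[:,:2].astype(np.float32),cv2.DIST_HUBER,0,.01,.01).ravel();print(l)
for v,u in((70,315),(376,317),(220,315)):print(w[v,u])
```

```text
7166 0.10794732096872264 ((0.5898107290267944, 0.254080206155777), (0.016026943922042847, 0.24905212223529816), 1.8299331665039062) [[0.57920204 0.1335789  0.1062401 ]
 [0.58941223 0.27727644 0.10794732]
 [0.60018141 0.37679561 0.10956971]]
[ 0.03377863 -0.99942935  0.58941793  0.2699101 ]
[0.58603939 0.37655579 0.10774732]
[0.59380851 0.14902459 0.10867057]
[0.58870009 0.27801093 0.10800604]
```

```bash
python3 -m handwheel '[[[-0.0117,-0.0012,0.03,0],[0,0,0.03,0],[0,0,0.03,0],[0,0,0.03,0],[0,0,0.03,0]]]' 100 80
python3 -m handwheel '[[[0,0,0.015,0],[0,0,0.0076,0],[0,0,0,0],[0,0,0,0]]]' 
python3 -m handwheel '[[[0,0,0,0],[0,0,0,0],[0,0,0,0],[0,0,0,0],[0,0,0,0]]]' 0 80
python3 -m handwheel '[[[0,0,0,0],[0,0,0,0],[0,0,0,0],[0,0,0,0],[0,0,0,0]]]'
```

```text
time_s: 2.48
position: [0.5885, 0.2558, 0.0975]
tool_rot: [[-0.034, 0.999, 0.0], [0.999, 0.034, 0.0], [0.0, 0.0, -1.0]]
ft_force: [0.6, 0.2, 0.5]
grip_width: 0.0852
time_s: 2.82
position: [0.5898, 0.2554, 0.0768]
tool_rot: [[-0.033, 0.999, 0.001], [0.999, 0.033, 0.0], [0.0, 0.001, -1.0]]
ft_force: [-0.1, 1.0, 0.2]
grip_width: 0.085
time_s: 3.23
position: [0.5899, 0.2547, 0.0761]
tool_rot: [[-0.032, 0.999, 0.001], [0.999, 0.032, 0.0], [0.0, 0.001, -1.0]]
ft_force: [0.3, -0.1, -0.2]
grip_width: 0.0254
time_s: 3.65
position: [0.59, 0.2547, 0.0761]
tool_rot: [[-0.032, 0.999, 0.001], [0.999, 0.032, 0.0], [0.0, 0.001, -1.0]]
ft_force: [-0.9, -0.2, 4.6]
grip_width: 0.0152
```

```bash
python3 -m handwheel '[[[0,0,-0.01,0],[0,0,-0.02,0],[0,0,-0.025,0],[0,0,-0.025,0],[0,0,-0.025,0]]]'
python3 -m handwheel '[[[0,0,-0.01,0],[0,0,0,0],[0,0,0,0],[0,0,0,0]]]'
python3 - <<'E'
from h import *
snap('wrist','w2'); s=env.observe(); print(s['position'],s['tool_rot'],s['ft_force'],s['wrist_torque'],s['grip_width'])
w,im=cloud('w2')
p=w[30:480,250:390].reshape(-1,3);p=p[np.isfinite(p[:,0])];p=p[(p[:,2]>.205)&(p[:,2]<.235)]
print(len(p),np.median(p[:,2]),cv2.minAreaRect(p[:,:2].astype(np.float32)))
E
```

```text
time_s: 4.07
position: [0.5894, 0.2546, 0.1816]
tool_rot: [[-0.032, 0.999, -0.001], [0.999, 0.032, -0.0], [-0.0, -0.001, -1.0]]
ft_force: [0.1, -0.1, -2.4]
grip_width: 0.0152
time_s: 4.4
position: [0.5891, 0.2545, 0.1886]
tool_rot: [[-0.032, 0.999, -0.004], [0.999, 0.032, -0.001], [-0.001, -0.004, -1.0]]
ft_force: [0.2, 0.4, -1.6]
grip_width: 0.0154
[0.58914699 0.25450518 0.18860707] [[-3.19417421e-02  9.99483039e-01 -3.65772373e-03]
 [ 9.99489480e-01  3.19389192e-02 -8.27608354e-04]
 [-7.10356770e-04 -3.68229165e-03 -9.99992968e-01]] [ 0.78324666 -1.1163153  -2.47760501] [ 0.01262872 -0.04183698  0.01946671] 0.015003047743451924
28296 0.22040919376612272 ((0.5839409232139587, 0.29375195503234863), (0.04108363389968872, 0.10936905443668365), 10.892970085144043)
```

View pics/w2.png

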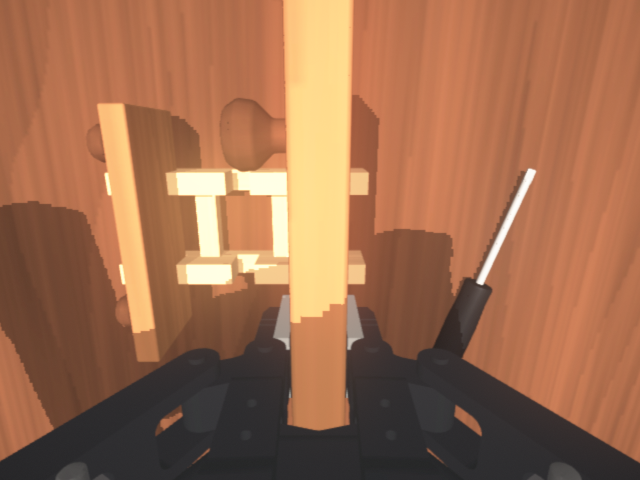

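The front is held level by its top edge and clear of the rack, with about 2.4 N of weight. Now I carry it across to in front of the box.

```bash
python3 -m handwheel '[[[-0.015,-0.0046,0,0],[-0.025,-0.0046,0,0],[-0.035,-0.0046,0,0],[-0.035,-0.0046,0,0],[-0.035,-0.0046,0,0]]]'
python3 -m handwheel '[[[-0.035,-0.0046,0,0],[-0.035,-0.0046,0,0],[-0.035,-0.0046,0,0],[-0.035,-0.0046,0,0],[-0.035,-0.0046,0,0]]]'
python3 -m handwheel '[[[-0.035,-0.0046,0,0],[-0.035,-0.0046,0,0],[-0.035,-0.0046,0,0],[-0.025,-0.0046,0,0],[-0.0116,-0.0046,0,0]]]'
python3 -m handwheel '[[[0,0,0,0],[0,0,0,0],[0,0,0,0]]]'
python3 - <<'E'
from h import *
snap('wrist','w3');snap('scene','s3');snap('side','d3'); s=env.observe(); print(s['time_s'],s['position'],s['tool_rot'],s['ft_force'],s['wrist_torque'],s['grip_width'])
ims=[cv2.imread(f'pics/{f}.png') for f in('w3','s3')]
a=ims[0]; b=cv2.resize(ims[1][150:390,150:330],(450,600))[:480]
cv2.imwrite('pics/c3.png',cv2.resize(np.hstack([a,cv2.resize(ims[1][190:370,160:320],(427,480))]),(800,360)))
E
```

```text
time_s: 4.87
position: [0.5706, 0.1078, 0.1893]
tool_rot: [[-0.033, 0.999, -0.003], [0.999, 0.033, -0.0], [0.0, -0.003, -1.0]]
ft_force: [1.6, -0.2, -2.8]
grip_width: 0.0151
time_s: 5.28
position: [0.5532, -0.0681, 0.1895]
tool_rot: [[-0.032, 0.999, -0.002], [0.999, 0.032, 0.001], [0.001, -0.002, -1.0]]
ft_force: [1.5, 0.0, -2.8]
grip_width: 0.015
time_s: 5.7
position: [0.5349, -0.2119, 0.1892]
tool_rot: [[-0.029, 1.0, -0.002], [1.0, 0.029, 0.0], [0.001, -0.002, -1.0]]
ft_force: [0.2, -0.5, -2.7]
grip_width: 0.0152
time_s: 5.95
position: [0.5356, -0.2075, 0.1903]
tool_rot: [[-0.033, 0.999, -0.001], [0.999, 0.033, 0.001], [0.001, -0.001, -1.0]]
ft_force: [-0.7, 0.4, -1.0]
grip_width: 0.0149
6.1 [ 0.5358522  -0.2076286   0.19072037] [[-3.36668762e-02  9.99433108e-01 -6.70583598e-05]
 [ 9.99433082e-01  3.36668910e-02  2.34157894e-04]
 [ 2.36282798e-04 -5.91369784e-05 -9.99999970e-01]] [ 0.96487134  0.09811642 -1.14895034] [0.04332836 0.002523   0.01401265] 0.015026538008201413
```

View pics/c3.png

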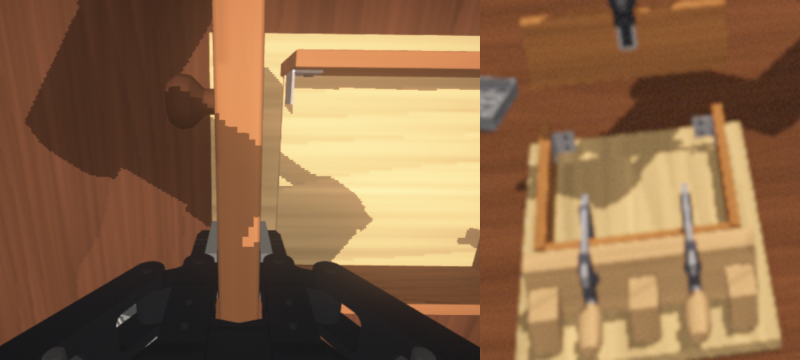

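The wrist half of this picture shows the front ahead of the open end and the left side's end near (285,60). The right side is at the bottom (y≈308), beyond the gripper. Next I measure the box end and the held panel.

Run:
```python
from h import *
w,im=cloud('w3')
m=np.isfinite(w[...,0])&(w[...,2]>.09)&(w[...,2]<.1)
for n,sel in(('L',(w[...,1]>-.125)&(w[...,1]<-.07)),('R',(w[...,1]<-.28)&(w[...,1]>-.36))):
    p=w[m&sel&(w[...,0]>.56)]; 
    if len(p)<20: print(n,len(p));continue
    q=p[:,:2].astype(np.float32); print(n,len(p),cv2.minAreaRect(q),np.percentile(p,[1,50,99],axis=0).round(4).tolist(),'minx',np.sort(p[:,0])[[0,5,20]])
    l=cv2.fitLine(q,cv2.DIST_HUBER,0,.01,.01).ravel();print(np.degrees(np.arctan(l[1]/l[0])),l[3]+(0.5775-l[2])*l[1]/l[0])
# end faces of L side 
p=w[60:160,360:410].reshape(-1,3);p=p[(p[:,2]>.03)&(p[:,2]<.09)&(p[:,0]<.6)];print('Lend',len(p),np.percentile(p,[1,10,50,90],axis=0).round(4).tolist() if len(p) else'')
# board near edge
p=w[(w[...,2]>.01)&(w[...,2]<.02)];print('board',len(p),np.percentile(p,[.2,1,50,99,99.8],axis=0).round(4).tolist())
# panel in w3: top edge
p=w[(w[...,2]>.212)&(w[...,2]<.23)&(w[...,1]>-.17)];q=p[:,:2].astype(np.float32)
print('panel w',len(p),cv2.minAreaRect(q),np.median(p[:,2]))
# panel in scene and side
for f in('s3','d3'):
    w,im=cloud(f)
    p=w[(w[...,2]>.13)&(w[...,2]<.225)&(w[...,0]>.50)&(w[...,0]<.56)&(w[...,1]>-.37)&(w[...,1]<-.05)]
    print(f,len(p),np.percentile(p,[.3,1,50,99,99.7],axis=0).round(4).tolist())
    p=p[p[:,2]>.213]
    if len(p)>10: print(cv2.minAreaRect(p[:,:2].astype(np.float32)),np.percentile(p[:,2],[50,99]))
    p=w[(w[...,2]>.105)&(w[...,2]<.135)&(w[...,0]>.50)&(w[...,0]<.56)&(w[...,1]>-.37)&(w[...,1]<-.05)]
    print('low z',np.percentile(p[:,2],[.5,2,10]) if len(p) else 0)
    for yy in (-.10,-.315):
        p=w[(abs(w[...,1]-yy)<.012)&(w[...,2]>.088)&(w[...,2]<.1)&(w[...,0]>.56)&(w[...,0]<.8)]
        if len(p)>20:print('side',yy,len(p),np.percentile(p,[.5,2,50,99],axis=0).round(4).tolist())
```

```text
L 6185 ((0.641089677810669, -0.10355130583047867), (0.13584266602993011, 0.012397912330925465), 1.1475317478179932) [[0.5739, -0.1105, 0.0911], [0.639, -0.1039, 0.0959], [0.7041, -0.0971, 0.0976]] minx [0.57319096 0.573302   0.57344206]
1.0940902 -0.10506679
R 1872 ((0.7003545165061951, -0.315501868724823), (0.131839781999588, 0.013226793147623539), 1.277623176574707) [[0.6357, -0.3223, 0.0902], [0.7293, -0.3129, 0.0956], [0.7631, -0.3086, 0.0972]] minx [0.63438766 0.63466086 0.63572748]
2.2910242 -0.3191337
Lend 2322 [[0.5733, -0.1509, 0.0301], [0.5736, -0.1459, 0.0305], [0.5821, -0.1253, 0.0318], [0.5958, -0.1083, 0.0789]]
board 13011 [[0.3882, -0.4135, 0.0111], [0.503, -0.2769, 0.0141], [0.5752, -0.0926, 0.016], [0.7591, -0.0698, 0.0177], [0.7628, -0.0688, 0.0184]]
panel w 17559 ((0.5334837436676025, -0.1387842297554016), (0.016188887879252434, 0.06273633986711502), 1.7847081422805786) 0.22219802795898363
s3 3385 [[0.5282, -0.331, 0.1303], [0.5305, -0.3291, 0.131], [0.5447, -0.2085, 0.1797], [0.5553, -0.0843, 0.2232], [0.5583, -0.0827, 0.2241]]
((0.5388954281806946, -0.20695243775
[... 238 characters left out ...]
8, -0.0938, 0.0989]]
side -0.315 316 [[0.5826, -0.3224, 0.0885], [0.5848, -0.3218, 0.0901], [0.6988, -0.3144, 0.0949], [0.798, -0.3074, 0.0988]]
d3 696 [[0.5018, -0.275, 0.1306], [0.5024, -0.2337, 0.1313], [0.5298, -0.1345, 0.199], [0.557, -0.078, 0.2246], [0.5577, -0.077, 0.2249]]
((0.5391968488693237, -0.15790525078773499), (0.15370605885982513, 0.05841647461056709), 77.60624694824219) [0.22145567 0.22488804]
low z [0.12810113 0.12811382 0.12913763]
side -0.1 380 [[0.5761, -0.1101, 0.0882], [0.5784, -0.1089, 0.0885], [0.683, -0.0975, 0.0942], [0.7983, -0.0896, 0.0995]]
side -0.315 277 [[0.581, -0.3255, 0.0881], [0.5832, -0.3245, 0.0882], [0.6858, -0.3121, 0.094], [0.7972, -0.3043, 0.0997]]
```

```bash
python3 -m handwheel '[[[-0.0047,0,0.01,0.01],[0,0,0.025,0],[0,0,0.025,0],[0,0,0.025,0],[0,0,0.015,0]]]'
python3 -m handwheel '[[[0,0,0.005,0],[0,0,0,0],[0,0,0,0],[0,0,0,0]]]'
python3 - <<'E'
from h import *
snap('wrist','w4'); s=env.observe(); print(s['time_s'],s['position'],s['tool_rot'][:,0],s['ft_force'],s['wrist_torque'],s['grip_width'])
w,im=cloud('w4'); z=s['position'][2]
p=w[(w[...,2]>z+.023)&(w[...,2]<z+.045)&(abs(w[...,0]-.534)<.02)&(w[...,1]>-.155)]
print('panel',len(p),cv2.minAreaRect(p[:,:2].astype(np.float32)),np.median(p[:,2]))
E
```

```text
time_s: 6.52
position: [0.5348, -0.2128, 0.0876]
tool_rot: [[-0.022, 1.0, -0.003], [1.0, 0.022, 0.002], [0.002, -0.003, -1.0]]
ft_force: [-0.6, -0.3, -2.1]
grip_width: 0.0149
time_s: 6.85
position: [0.5363, -0.2139, 0.0869]
tool_rot: [[-0.022, 1.0, 0.002], [1.0, 0.022, -0.001], [-0.001, 0.002, -1.0]]
ft_force: [0.4, 0.3, -2.1]
grip_width: 0.015
6.9 [ 0.53627852 -0.21388588  0.08690552] [-0.02203289  0.9997563  -0.00137785] [ 0.48015222 -0.01708902 -2.69512458] [ 0.02821636  0.04668574 -0.03226664] 0.015364160277392713
panel 12659 ((0.5346189737319946, -0.1343194842338562), (0.01620466448366642, 0.04156242311000824), 1.1426790952682495) 0.1185884046720717
```

View pics/w4.png

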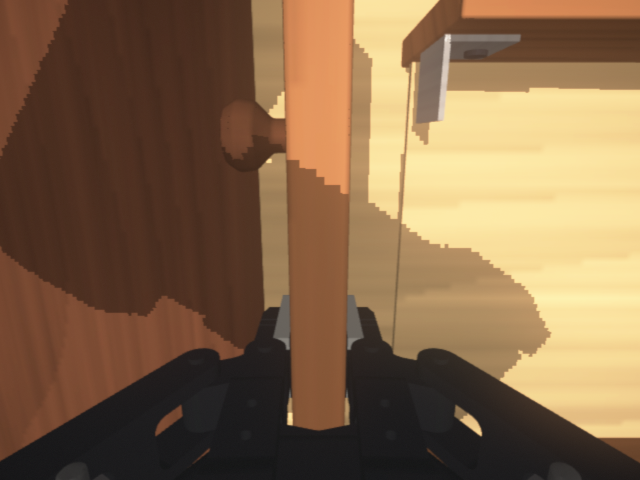

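The front is in front of the box and parallel to it, with about 33 mm to go and about 8 mm above the board. I lower it and approach in steps.

```bash
python3 -m handwheel '[[[0.0015,0.004,0.002,0],[0,0.004,0.002,0],[0,0.005,0.002,0],[0,0.005,0.0005,0],[0,0.004,0,0]]]'
python3 -m handwheel '[[[0,0.003,0,0],[0,0,0,0],[0,0,0,0],[0,0,0,0],[0,0,0,0]]]'
for i in 1 2; do python3 -c "
from h import *
s=env.observe();print(s['position'],s['tool_rot'][:,0],s['tool_rot'][:,2],s['ft_force'],s['wrist_torque'])"; python3 -m handwheel '[[[0,0.001,0,0],[0,0,0,0]]]'; done
```

```text
time_s: 7.32
position: [0.5583, -0.2116, 0.0792]
tool_rot: [[-0.022, 1.0, -0.0], [1.0, 0.022, -0.0], [-0.0, -0.0, -1.0]]
ft_force: [-0.0, -0.1, -2.0]
grip_width: 0.0152
time_s: 7.73
position: [0.5605, -0.2115, 0.0792]
tool_rot: [[-0.022, 1.0, -0.0], [1.0, 0.022, 0.0], [0.0, -0.0, -1.0]]
ft_force: [-0.0, 0.9, -2.2]
grip_width: 0.0155
[ 0.56054269 -0.21154205  0.07919345] [-2.18817082e-02  9.99760562e-01  1.01598508e-04] [-2.02116412e-04  9.71991262e-05 -9.99999975e-01] [-0.0458127   0.90497404 -2.19717174] [-0.01745604 -0.04117693  0.02198487]
time_s: 7.9
position: [0.5618, -0.2116, 0.0792]
tool_rot: [[-0.022, 1.0, 0.0], [1.0, 0.022, 0.0], [0.0, 0.0, -1.0]]
ft_force: [-0.2, 0.2, -2.8]
grip_width: 0.0151
[ 0.56176174 -0.21156281  0.07924501] [-2.18221487e-02  9.99761869e-01  9.47209225e-06] [ 8.28932166e-05  1.12836873e-05 -9.99999997e-01] [-0.20580255  0.18742182 -2.78122988] [ 0.07996367  0.01417982 -0.00834739]
time_s: 8.07
position: [0.5628, -0.2116, 0.0792]
tool_rot: [[-0.022, 1.0, 0.0], [1.0, 0.022, -0.0], [-0.0, 0.0, -1.0]]
ft_force: [0.9, -0.8, -2.1]
grip_width: 0.0153
```

```bash
for i in 1 2 3; do python3 -m handwheel '[[[0,0,0.0005,0],[0,0,0,0],[0,0,0,0]]]'|grep -E 'pos|ft'; done
for i in 1 2 3; do python3 -m handwheel '[[[0,0.001,0,0],[0,0,0,0],[0,0,0,0]]]'|grep -E 'pos|ft'; done
```

```text
position: [0.5628, -0.2115, 0.0791]
ft_force: [-0.3, 0.6, 2.7]
position: [0.5629, -0.2115, 0.0791]
ft_force: [-2.5, 1.5, 7.5]
position: [0.5629, -0.2115, 0.0791]
ft_force: [-3.1, 2.4, 9.9]
position: [0.5631, -0.2115, 0.0791]
ft_force: [-7.2, 0.8, 12.7]
position: [0.5634, -0.2115, 0.0792]
ft_force: [-10.0, 0.9, 15.2]
position: [0.5638, -0.2115, 0.0792]
ft_force: [-13.5, 1.2, 17.8]
```

Board contact is felt at TCP z 0.079. I ease off the downward load so that friction doesn't mask the push.

```bash
python3 -m handwheel '[[[0,-0.002,-0.001,0],[0,0,-0.0009,0],[0,0,0,0],[0,0,0,0]]]'|grep -E 'pos|ft|rot'
for i in 1 2 3 4; do python3 -m handwheel '[[[0,0.001,0,0],[0,0,0,0],[0,0,0,0]]]'|grep -E 'pos|ft'; done
```

```text
position: [0.5638, -0.2114, 0.0793]
tool_rot: [[-0.022, 1.0, -0.0], [1.0, 0.022, 0.0], [0.0, -0.0, -1.0]]
ft_force: [-0.4, -0.8, -3.3]
position: [0.5648, -0.2114, 0.0794]
ft_force: [0.7, -0.1, -2.8]
position: [0.5658, -0.2114, 0.0796]
ft_force: [0.7, -0.3, -1.6]
position: [0.5668, -0.2114, 0.0796]
ft_force: [-0.9, 0.1, -2.7]
position: [0.5675, -0.2114, 0.0796]
ft_force: [-2.0, -0.3, -1.8]
```

```bash
for i in 1 2 3; do python3 -m handwheel '[[[0,0.0005,0,0],[0,0,0,0],[0,0,0,0]]]'|grep -E 'pos|ft'; done
python3 - <<'E'
from h import *
s=env.observe();print(s['time_s'],s['ft_force'],s['wrist_torque'],s['tool_rot'])
snap('wrist','w5');snap('scene','s5');snap('side','d5')
a=cv2.imread('pics/w5.png')
b=cv2.imread('pics/s5.png')[190:370,160:320]
cv2.imwrite('pics/c5.png',cv2.resize(np.hstack([a,cv2.resize(b,(427,480))]),(800,360)))
E
```

```text
position: [0.5675, -0.2114, 0.0796]
ft_force: [-5.2, -0.2, 0.8]
position: [0.5675, -0.2114, 0.0796]
ft_force: [-8.3, -1.2, 1.6]
position: [0.5675, -0.2114, 0.0796]
ft_force: [-11.0, -0.3, 3.2]
11.65 [-11.03182168  -0.30226659   3.18049832] [-0.13767833  1.58592359 -0.11197132] [[-2.18842074e-02  9.99751366e-01 -4.27629814e-03]
 [ 9.99760276e-01  2.18869393e-02  5.93087190e-04]
 [ 6.86534806e-04 -4.26229376e-03 -9.99990681e-01]]
```

View pics/c5.png

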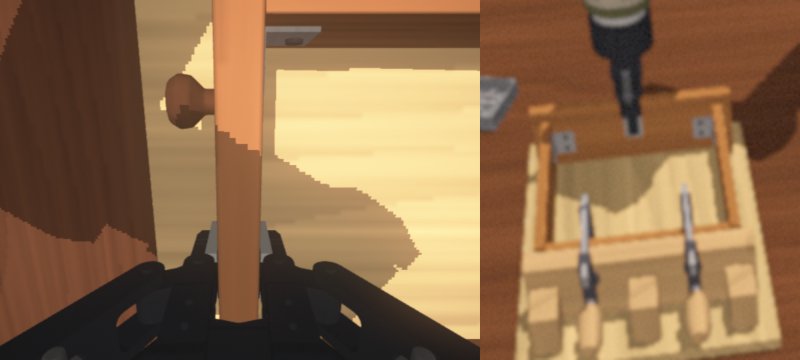

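Run:
```python
from h import *
s=env.observe();print(s['time_s'],s['ft_force'],s['wrist_torque'])
w,im=cloud('w5')
p=w[(w[...,2]>.103)&(w[...,2]<.125)&(abs(w[...,0]-.566)<.02)&(w[...,1]>-.16)]
print('panel w',len(p),cv2.minAreaRect(p[:,:2].astype(np.float32)),np.median(p[:,2]))
p=w[(w[...,2]>.09)&(w[...,2]<.1)&(w[...,0]>.578)&(w[...,1]>-.13)&(w[...,1]<-.06)];print('L side',len(p),cv2.minAreaRect(p[:,:2].astype(np.float32)))
for f in('s5','d5'):
    w,im=cloud(f)
    p=w[(w[...,2]>.1035)&(w[...,2]<.118)&(w[...,0]>.545)&(w[...,0]<.59)&(w[...,1]>-.35)&(w[...,1]<-.05)]
    print(f,len(p),cv2.minAreaRect(p[:,:2].astype(np.float32)),np.percentile(p,[.5,50,99.5],axis=0).round(4).tolist())
    for yy in (-.10,-.315):
        p=w[(abs(w[...,1]-yy)<.02)&(w[...,2]>.091)&(w[...,2]<.1)&(w[...,0]>.6)&(w[...,0]<.75)]
        if len(p)>20:print('side',yy,len(p),cv2.fitLine(p[:,:2].astype(np.float32),cv2.DIST_HUBER,0,.01,.01).ravel(),np.percentile(p[:,1],[2,98]))
```

```text
11.8 [-10.14127864  -0.56411103   3.14736973] [-0.15463728  1.53916744 -0.08523612]
panel w 14466 ((0.566055178642273, -0.13561555743217468), (0.01622590608894825, 0.049045220017433167), 1.167677879333496) 0.11143303683776482
L side 6752 ((0.6151130795478821, -0.10791298747062683), (0.07430239766836166, 0.005333408247679472), 1.0296010971069336)
s5 510 ((0.5714353919029236, -0.21017354726791382), (0.02833758480846882, 0.24878938496112823), 0.8511064648628235) [[0.5571, -0.3343, 0.1035], [0.5739, -0.2267, 0.1095], [0.5847, -0.0871, 0.1144]]
side -0.1 186 [ 0.9998226   0.01883473  0.6778422  -0.10150097] [-0.1079105  -0.09502272]
side -0.315 198 [ 0.9996078   0.02800475  0.6659811  -0.3154515 ] [-0.3216237  -0.30863973]
d5 254 ((0.5725835561752319, -0.15890651941299438), (0.15283285081386566, 0.043580666184425354), 83.16822814941406) [[0.546, -0.2341, 0.1037], [0.5681, -0.1654, 0.111], [0.5893, -0.084, 0.1176]]
side -0.1 199 [ 0.9998972   0.01433941  0.67788184 -0.09857632] [-0.10920829 -0.08997006]
side -0.315 112 [ 0.9988723  0.0474784  0.6960748 -0.3121415] [-0.32218906 -0.30291064]
```

The front sits flush on the box (left side end at picture position (265,40)) and the inner finger is between the brackets. The push is about 10.5 N. The yaw moment is only about 0.1 Nm, so both side ends bear. Now I hold it steady.

```bash
for i in 1 2 3 4 5 6 7; do python3 -m handwheel '[[[0,0,0,0],[0,0,0,0],[0,0,0,0],[0,0,0,0],[0,0,0,0]]]'|grep -E 'time|pos|ft'; done
python3 -c "
from h import *
s=env.observe();print(s['wrist_torque'],s['tool_rot'],s['qvel'].round(2),s['grip_width'])
w,im=cloud('s5')
p=w[(w[...,2]>.035)&(w[...,2]<.10)&(w[...,0]>.56)&(w[...,0]<.592)&(w[...,1]>-.29)&(w[...,1]<-.13)&(abs(w[...,1]+.211)>.025)]
A=np.c_[p[:,1:]-[-.211,.06],np.ones(len(p))];c=np.linalg.lstsq(A,p[:,0],rcond=None)[0];r=p[:,0]-A@c;print(len(p),'x slope vs y,z,x0',c,r.std())"
```

```text
time_s: 12.22
position: [0.5675, -0.2113, 0.0796]
ft_force: [-11.7, -1.1, 2.3]
time_s: 12.63
position: [0.5675, -0.2113, 0.0796]
ft_force: [-11.6, -0.3, 2.8]
time_s: 13.05
position: [0.5675, -0.2114, 0.0796]
ft_force: [-10.8, -1.7, 3.2]
time_s: 13.47
position: [0.5675, -0.2114, 0.0796]
ft_force: [-10.8, -0.9, 3.0]
time_s: 13.88
position: [0.5675, -0.2113, 0.0796]
ft_force: [-11.6, -0.5, 2.9]
time_s: 14.3
position: [0.5675, -0.2113, 0.0796]
ft_force: [-12.0, -0.9, 2.7]
time_s: 14.72
position: [0.5675, -0.2113, 0.0796]
ft_force: [-11.5, -0.6, 2.3]
[-0.17119044  1.55266436 -0.14710302] [[-2.19089848e-02  9.99751067e-01 -4.21912323e-03]
 [ 9.99759745e-01  2.19116138e-02  5.77898806e-04]
 [ 6.70202747e-04 -4.20544838e-03 -9.99990932e-01]] [-0.06 -0.02  0.05 -0.07  0.05  0.03] 0.015264288660057917
918 x slope vs y,z,x0 [-0.02298975 -0.00287692  0.57664829] 0.0027018419698800317
```

```bash
python3 -c "
from rig import env
print(env.close_job());s=env.observe();print(s['time_s'],s['ft_force'],s['position'])"
```

```text
the job is handed in; nothing more can be done
None
the job is handed in; nothing more can be done
```

The wide front is standing across the open end of the drawer box, knobs outward. It was still gripped and pressed at about 11 N when I handed the job in. No verdict was reported.

I lifted it from the far slot by the middle of its top edge and set it down until it touched the board. I then eased off the downward load and pressed it on in 0.5 mm steps.

What the last checks showed:

| Check | Reading |
|---|---|
| Push at the wrist | 10.8 to 12.0 N for 2.9 s, position unchanged |
| Yaw moment | about 0.15 Nm, so both side ends bear |
| Upright | tilt about 0.003 rad |
| Parallel to the box | about 1.3° for the front against about 1.2–1.3° for the box |
| Centred | within about 1 mm |
| Lower edge | about 0.5–1.5 mm above the board, by estimate |
| Job time | about 15 s of 51 s |

- **Unexplained reading:** the wrist still showed about 3 N upward, roughly 5 N more than when the front hung free, so the board or friction on the box carries part of the load. I could only measure force at the wrist, so the push on the box itself may be a few newtons lower. By my estimate it stays within 5 to 16 N.
- **While feeling for the board:** the wrist force reached about 18 N downward and 13.5 N sideways, before the front had touched the box.
- **Other objects:** I touched neither the narrower front nor anything else lying about, but I did not measure their positions again at the end.

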